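# Slide a standing bundle of vine cuttings into the rack

### The job

Push the tall bundle of vine cuttings that stands alone out on the bench into the empty bay of the standing rack, sliding it upright along the bench until it is fully home against the back rail. Push it gently and low, well below its lower tie, so that it never tips; do not take it between the fingers or lift it, and leave the other bundle, the secateurs and the twine spool where they are. Then move the hand clear.

Things in the scene. Friction and masses are not known exactly. Their poses are not given: they have to be found in the camera images.
- bundle: The bundle to push: brown vine cuttings tied into a round upright bundle, 67 mm across, 280 mm tall, 0.5-0.9 kg, standing free. Origin: centre of its underside, z up. Lower tie 80-87 mm high, upper 205-212. Friction on the bench 0.5-0.7: it slides when pushed at 15-50 mm, tips when pushed above about 70 mm. A hand pointing straight down meets it with the gripper's body first: lean it back about 40 degrees.
- rack: Standing rack, fixed on the right: two bays side by side along its y, 94 mm wide inside, open at the front (-x), bare bench as floor. Origin on the bench midway between them; x points into the bays, to the robot's right. Side bars (6 mm thick, 8-34 mm high, at y -100, 0, 100 mm) run from x -46 mm to the back rails at x 33.5 mm (8-34 and 200-230 mm high); 250 mm uprights behind. Turned up to 0.25 rad.
- empty_bay (a point): Point on the bench in the middle of the empty bay, where the bundle's origin lies when it stands against the back rail: 33.5 mm in front of the rail, 50 mm to the -y side of the rack's origin (the bay nearer the robot). Axes as the rack's: x points into the bay.
- stowed_bundle: A like bundle (67 mm across, 280 mm tall) standing loose in the other bay, 100 mm to the +y side of the empty bay's middle, against the back rail. Origin: centre of its underside. Leave it.
- press: Bench grafting press, fixed beyond the work: base plate 130 x 160 mm, 240 mm tall with its lever. Origin: centre of its underside. An obstacle only.
- secateurs: Secateurs lying loose on the bench, to the left or far left of the work, 200 mm long along x, 80 mm wide, 20 mm high. Origin on the bench under the middle. Leave them.
- twine_spool: Spool of tying twine standing loose on the bench, to the left or far left of the work, 72 mm across, 55 mm tall. Origin: centre of its underside. Leave it.

How it is judged (in metres and radians):
At the end, for the whole second after the job is handed in: The bundle stands upright (within 0.05 rad) and at rest on the bench in the empty bay, between its side bars, within 12 mm of the back rail; the stowed bundle, the secateurs and the spool are within 20 mm of where they were (x of bundle in the frame of empty_bay between -0.012 and 0.008 m and y of bundle in the frame of empty_bay between -0.02 and 0.02 m and angle between bundle's own z axis and vertical below 0.05 rad and height (world z) of bundle below 0.005 m and linear speed of bundle below 0.02 m/s and distance of each of stowed_bundle, secateurs, twine_spool from where it was at the start of the episode below 0.02 m and angle between stowed_bundle's own z axis and vertical below 0.1 rad); the robot touches nothing.
It fails at once if the bundle tips (leans by more than 0.2 rad) or is lifted (its underside's centre rises more than 10 mm) (angle between bundle's own z axis and vertical above 0.2 rad or height (world z) of bundle above 0.01 m).
It fails at once if the bundle is taken between the fingers: the grasp point comes within 16 mm of its axis while the fingers touch it (horizontal distance between the grasp point and bundle below 0.016 m and height (world z) of the grasp point below 0.3 m and contact force between the fingers and bundle above 0.5 N).
It fails at once if the bundle is pushed high: the fingers press on it with the grasp point more than 100 mm above the bench (height (world z) of the grasp point above 0.1 m and contact force between the fingers and bundle above 1 N).
It fails at once if the bundle is rammed or squeezed with more than 40 N (contact force between the fingers and bundle above 40 N).
It fails at once if the stowed bundle is tipped, or it, the secateurs or the twine spool are shifted by more than 20 mm (distance of any of stowed_bundle, secateurs, twine_spool from where it was at the start of the episode above 0.02 m or angle between stowed_bundle's own z axis and vertical above 0.15 rad).
It also fails if it takes over 67 s, if anything falls off the work surface, if the arm or the gripper's body presses on something with over 40 N, if the wrist force passes 120 N, or if a joint passes its speed limit or range.

### The arm

A 7-joint arm with a two-finger parallel gripper is mounted at the origin on the work surface. World frame = base frame: x ahead of the robot, y to its left, z up, the work surface at z = 0. Lengths are in m, angles in degrees, forces in N, time in s.
With the tool pointing down it reaches from about 0.35 to 0.9 m from the base axis. Payload 8.1 kg.
Tool frame: the origin (TCP) lies between the finger pads; the fingertips stand 8 mm ahead of it and the grasp point (between the pads) lies 11 mm behind it (arm.tip_reach is the distance from the TCP to the fingertips, in m); z points along the fingers, y is the line along which they close (so a half turn about z gives the same grasp; the last joint's range is limited). The gripper opens to 92 mm and grips with 3 to 60 N. Pads are 19 mm wide; open, the fingers measure 130 mm over their backs; the gripper's body (75 mm by 190 mm) begins 47 mm behind the grasp point.
Start: joints at [-5.879, 24.895, 1.432, 90.138, -0.665, 64.973, -4.303], TCP at [0.625, -0, 0.2] pointing down, gripper open.
Joint ranges: [-149.89, 149.89], [-25.12, 119.58], [-72.63, 75.52], [4.76, 147.25], [-75.54, 255.54], [6.69, 114.76], [-157.13, 157.13]. Speed limits (degrees/s): [127.2, 127.2, 172.46, 172.46, 180, 180, 180].

### API

Orientations are given as [roll, pitch, yaw] about the fixed x, y, z axes, in that order (R = Rz(yaw) Ry(pitch) Rx(roll)).
In Python, from cell import arm, viewer, ticket gives the robot as it stands.
- The arm moves only by the shell command python3 -m inch 'ROWS'. ROWS is text: rows parted by semicolons, each of 7 numbers parted by spaces: the shift along the tool's x, y, z in m, then the turn, a rotation vector about the tool's x, y, z in degrees, then the finger opening in m, from 0 to 0.0918. A call has exactly 8 rows; each row is the pose to reach, as a shift and turn from the pose commanded when the call began, along the tool's axes at that moment; what a row does not reach only later rows make up. A row lasts 1/12 s, in which the tool goes at most 41.7 mm and 7.16 degrees, less where a joint would pass 70% of its speed; a pose out of reach is approached as far as the arm can. A call with a gripper value outside its range is refused whole. The fingers move at their own pace and stop on an object; the grip force is fixed at half the most. Time passes only in rows, so rows that repeat a pose let the fingers close, or fill a call up. It gives the time, the measured TCP pose, the force, the opening and the grip force at its end, in the units of the state.
- arm.sense(): the state, without advancing time (a new reading comes with each control period).
- viewer.get_image(name): name is "scene" or "side" or "wrist"; returns a dict with "color" (400x640x3 uint8, red, green, blue), "fov_y" (degrees; the focal length in pixels is half the picture's height over the tangent of half this angle, whatever the lens; pixels are square), "cx", "cy" (the principal point, pixels), "extrinsics" (4x4, takes a point from camera to world coordinates); the wrist camera has in their place "T_tool_cam" (4x4, takes a point from camera to tool coordinates, whose origin is the TCP and whose axes are the flange's). Camera axes: x right, y up, looking along -z (the intrinsics and any distortion apply to the point x, -y, -z); pixel columns grow to the right and rows downward; lengths in m; the calibration is good to about 2 mm. A picture is of the moment at which its call begins: read the wrist's pose just before it. There is no depth.
- ticket.close_job(): hands the job in; it is judged then, once.
Trained networks look in a picture, given as the dict that the camera call returned (one of the last four; its "shot" number tells which), for a name from the list of things; names that differ only in an ending like _2 or _b are one class to them, and where a whole thing is asked for, a point or a joint stands for the part that bears it (a point fixed in the world has none). Each returns a list of dicts, best first, with "p" (0 to 1); they miss things now and then, are a little off and sometimes report something else, mostly with a low value. They report only what shows in the picture. A call takes as long as a camera call.
- viewer.boxes_of(query, picture): "location" ([column, row] in pixels, amid what is visible of it).
- viewer.regions_of(query, picture): "mask" (400x640 bool, what is visible of it) and "location" ([column, row] in pixels, amid what is visible of it).
The state is a dict: "clock": time; "joint_positions": joint angles; "qvel": joint speeds; "joint_efforts": joint torques, N m; "position": TCP position; "orientation": TCP orientation; "contact_force": force on the tool from outside, world axes, zero at the start; "moment": the same for the moment, N m; "gripper_width": finger opening in m; "gripper_force": force on a finger pad.
Only numpy, scipy, OpenCV 4.12 (cv2) and the standard library are available. Lean on these libraries where they do the work, as an engineer would, in place of code of your own. Each camera call takes 0.05 s, during which the arm holds its last target. There are 200 camera calls.

## Working session

There is one attempt and no reset: what is moved stays moved. The work goes in short steps, Python scripts to look and compute and a shell command to move; the robot and the scene stay as the last step left them, time stands still between calls to the robot, and variables do not carry over. Pictures are saved under pics/ and viewed, at most 13 in all, crops included, and the job is handed in when it is done.

```bash
mkdir -p pics; ls; cat > h.py <<'E'
import numpy as np, cv2
from cell import arm, viewer, ticket
def ray(p,uv):
    f=200/np.tan(np.radians(p["fov_y"])/2)
    E=np.array(p["extrinsics"]); d=E[:3,:3]@np.array([(uv[0]-p["cx"])/f,-(uv[1]-p["cy"])/f,-1.])
    return E[:3,3],d
def onz(p,uv,z=0.):
    o,d=ray(p,uv); return o+d*(z-o[2])/d[2]
def proj(p,X):
    f=200/np.tan(np.radians(p["fov_y"])/2)
    E=np.array(p["extrinsics"]); c=E[:3,:3].T@(np.array(X)-E[:3,3])
    return np.array([p["cx"]+f*c[0]/-c[2], p["cy"]-f*c[1]/-c[2]])
def tri(o1,d1,o2,d2):
    A=np.stack([d1,-d2],1); s=np.linalg.lstsq(A,o2-o1,rcond=None)[0]
    a=o1+s[0]*d1;b=o2+s[1]*d2
    return (a+b)/2,np.linalg.norm(a-b)
E
python3 - <<'E'
from h import *
ims=[]
for n in("scene","side"):
    p=viewer.get_image(n); print(n,{k:v for k,v in p.items() if k not in("color",)})
    cv2.imwrite(f"pics/{n}.png",p["color"][:,:,::-1])
    for q in("bundle","rack","stowed_bundle","press","secateurs","twine_spool"):
        for r in viewer.regions_of(q,p)[:3]:
            ys,xs=np.nonzero(r["mask"]); 
            if len(xs)==0: continue
            b=ys>=ys.max()-2
            print(q,round(r["p"],2),np.round(r["location"]),xs.min(),xs.max(),ys.min(),ys.max(),"onz",onz(p,r["location"]).round(3),"bottom",onz(p,[xs[b].mean(),ys.max()]).round(3))
E
```

```text
pics
scene {'fov_y': 46.62675230253517, 'cx': 328.78401294060956, 'cy': 188.883882513905, 'extrinsics': array([[-0.453386  , -0.72985905,  0.51161206,  1.17847466],
       [ 0.89118479, -0.38098822,  0.24624714,  0.29993637],
       [ 0.01519246,  0.56758589,  0.82317401,  0.92625967],
       [ 0.        ,  0.        ,  0.        ,  1.        ]]), 'shot': 1}
bundle 0.96 [339. 122.] 325 356 56 157 onz [ 0.394 -0.053  0.   ] bottom [ 0.504 -0.001  0.   ]
rack 0.8 [237.  96.] 173 274 23 163 onz [ 0.439 -0.349  0.   ] bottom [ 0.651 -0.24   0.   ]
stowed_bundle 0.57 [213. 100.] 191 240 51 154 onz [ 0.483 -0.4    0.   ] bottom [ 0.625 -0.253 -0.   ]
stowed_bundle 0.27 [233.  94.] 172 276 22 164 onz [ 0.439 -0.361 -0.   ] bottom [ 0.653 -0.238  0.   ]
press 0.89 [292. 248.] 250 342 167 302 onz [0.784 0.023 0.   ] bottom [0.878 0.111 0.   ]
secateurs 0.94 [424. 252.] 410 454 213 294 onz [0.656 0.288 0.   ] bottom [0.756 0.311 0.   ]
twine_spool 0.85 [490. 205.] 473 510 188 226 onz [0.467 0.384 0.   ] bottom [0.523 0.402 0.   ]
side {'fov_y': 49.98361351227858, 'cx': 319.3467171384356, 'cy':
[... 166 characters left out ...]
.0116878 ,  0.68652288,  0.72701426,  0.76000522],
       [ 0.        ,  0.        ,  0.        ,  1.        ]]), 'shot': 2}
bundle 0.62 [379. 141.] 358 397 86 199 onz [ 0.362 -0.187  0.   ] bottom [0.493 0.013 0.   ]
rack 0.62 [276. 115.] 259 348 47 155 onz [ 0.595 -0.419  0.   ] bottom [ 0.652 -0.235  0.   ]
stowed_bundle 0.71 [286.  73.] 272 303 44 150 onz [ 0.482 -0.649  0.   ] bottom [ 0.611 -0.242  0.   ]
press 0.61 [245. 228.] 220 288 142 278 onz [ 0.807 -0.009  0.   ] bottom [0.868 0.117 0.   ]
secateurs 0.64 [362. 317.] 313 412 280 339 onz [0.656 0.302 0.   ] bottom [ 0.748  0.314 -0.   ]
twine_spool 0.97 [460. 316.] 441 485 294 342 onz [0.475 0.372 0.   ] bottom [0.505 0.419 0.   ]
```

```bash
python3 - <<'E'
import cv2
a=cv2.imread("pics/scene.png")[0:270,130:490]; b=cv2.imread("pics/side.png")[20:290,200:560]
import numpy as np
cv2.imwrite("pics/both.png",np.vstack([cv2.resize(a[:200],None,fx=1.9,fy=1.5),cv2.resize(b[:200],None,fx=1.9,fy=1.5)]))
E
```

```text
(no output)
```

View pics/scene.png

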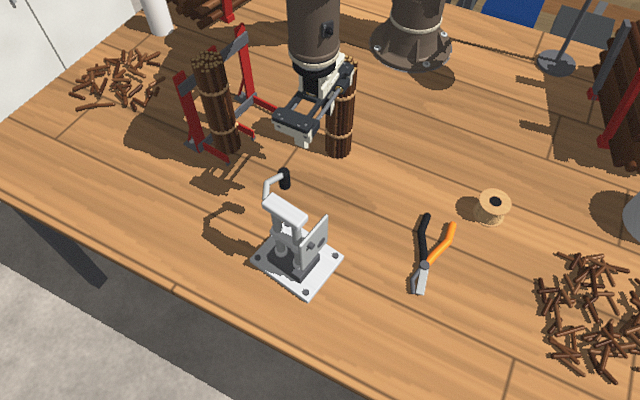

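View pics/side.png

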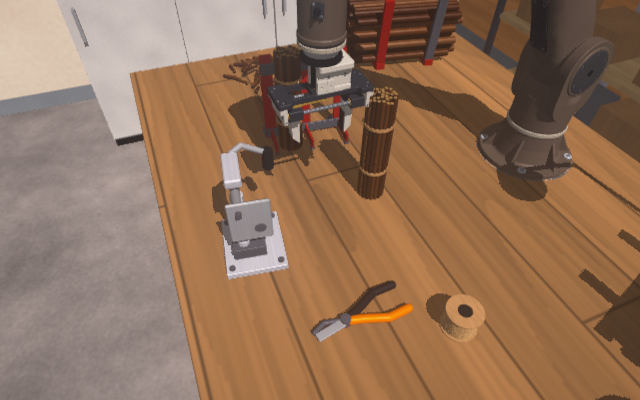

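The scene view shows the bundle at (340,110), partly behind the gripper, the stowed bundle at (215,100) in the red/grey rack, the press at (295,250), the secateurs at (424,252) and the spool at (493,205). The side view shows the bundle at (378,145), clear of the arm, and the rack half hidden behind the gripper. I'll fit the cylinders next, then move the arm aside to see the rack.

```bash
cat >> h.py <<'E'
from scipy.optimize import minimize
def cylmask(p,x,y,H=.28,R=.0335):
    t=np.linspace(0,2*np.pi,40); P=[proj(p,[x+R*np.cos(a),y+R*np.sin(a),z]) for a in t for z in(0,H)]
    m=np.zeros((400*4,640*4),np.uint8); cv2.fillConvexPoly(m,cv2.convexHull(np.float32(np.array(P)*4+1.5).round().astype(np.int32)),1)
    return cv2.resize(m.astype(np.float32),(640,400),interpolation=cv2.INTER_AREA)
def fit(items,x0):  # items: (picture, mask)
    def c(v): return sum(1-np.minimum(cylmask(p,*v),m).sum()/np.maximum(cylmask(p,*v),m).sum() for p,m in items)
    r=minimize(c,x0,method="Nelder-Mead",options=dict(initial_simplex=np.array(x0)+[[0,0],[.02,0],[0,.02]],xatol=2e-4,fatol=1e-4))
    return r.x.round(4),round(r.fun,3)
E
python3 - <<'E'
from h import *
s=arm.sense(); print(s["position"],s["orientation"],s["gripper_width"])
a=viewer.get_image("scene"); b=viewer.get_image("side")
mb=viewer.regions_of("bundle",b)[0]["mask"].astype(float); ms=viewer.regions_of("stowed_bundle",a)[0]["mask"].astype(float)
ma=viewer.regions_of("bundle",a)[0]["mask"].astype(float)
print(fit([(b,mb)],[.48,0.]),fit([(a,ma)],[.48,0.]),fit([(a,ms)],[.6,-.27]))
E
```

```text
[ 6.25035552e-01 -6.01117452e-05  2.00490358e-01] [1.79992619e+02 2.76443432e-03 8.99943371e+01] 0.0920524942040979
(array([ 0.4802, -0.0123]), np.float64(0.073)) (array([ 0.4832, -0.0134]), np.float64(0.421)) (array([ 0.5998, -0.2717]), np.float64(0.084))
```

```bash
python3 -m inch '0.03 0 -0.02 0 0 0 0.032; 0.06 0 -0.04 0 -6 0 0.032; 0.09 0 -0.06 0 -12 0 0.032; 0.12 0 -0.08 0 -18 0 0.032; 0.15 0 -0.08 0 -24 0 0.032; 0.17 -0.03 -0.08 0 -30 0 0.032; 0.17 -0.06 -0.08 0 -36 0 0.032; 0.17 -0.09 -0.08 0 -41 0 0.032'
python3 - <<'E'
from h import *
s=arm.sense(); print(s["position"],s["orientation"])
a=viewer.get_image("scene"); b=viewer.get_image("side")
mb=[viewer.regions_of("bundle",p)[0]["mask"].astype(float) for p in(a,b)]; ms=[viewer.regions_of("stowed_bundle",p)[0]["mask"].astype(float) for p in(a,b)]
print(fit([(b,mb[1])],[.48,0.]),fit([(a,mb[0])],[.48,0.]),fit([(a,ms[0])],[.6,-.27]),fit([(b,ms[1])],[.6,-.27]))
A=a["color"][10:190,150:390,::-1];B=b["color"][30:210,220:420,::-1]
cv2.imwrite("pics/a2.png",cv2.resize(A,None,fx=3.3,fy=3.3,interpolation=cv2.INTER_CUBIC));cv2.imwrite("pics/b2.png",cv2.resize(B,None,fx=3.3,fy=3.3,interpolation=cv2.INTER_CUBIC))
import pickle; pickle.dump((a,b),open("ab.pkl","wb"))
E
```

```text
clock: 1.62
position: [0.5337, 0.1734, 0.2798]
orientation: [180.0, 41.2, 90.3]
contact_force: [-1.1, 0.5, -1.3]
gripper_width: 0.0434
gripper_force: 0.0
[0.53366195 0.17336616 0.27975544] [179.96906225  41.24440538  90.27763341]
(array([ 0.479 , -0.0146]), np.float64(0.098)) (array([ 0.4796, -0.0151]), np.float64(0.064)) (array([ 0.6041, -0.2677]), np.float64(0.062)) (array([ 0.5989, -0.2736]), np.float64(0.053))
```

View pics/a2.png

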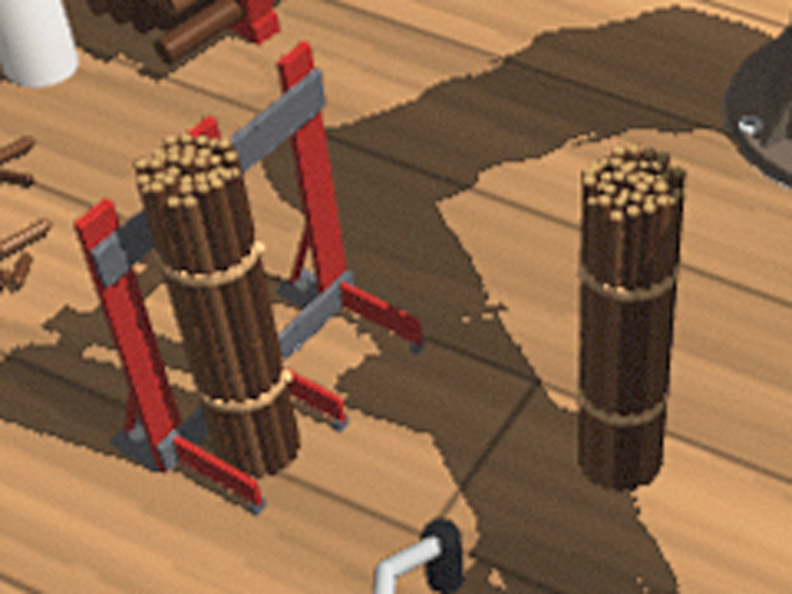

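View pics/b2.png

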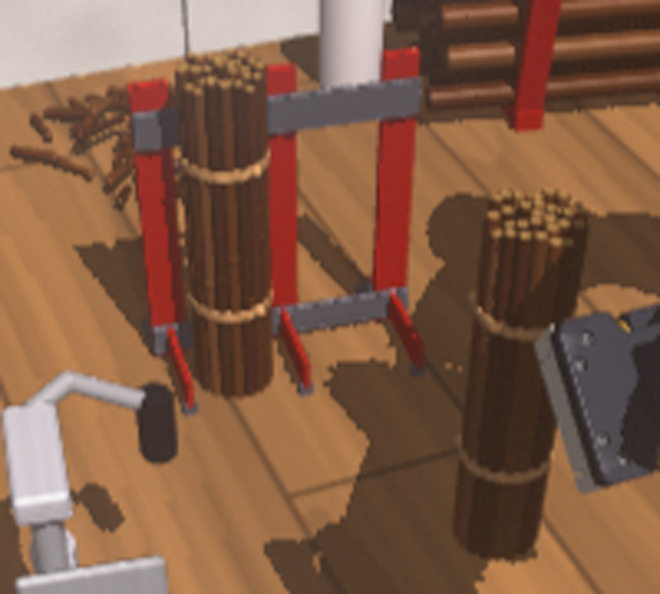

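The first crop shows the bar feet at crop pixels (418,350), (343,427) and (262,510). The top rail's ends are at (324,88) and (95,262). The second crop shows the feet at (417,373), (307,390) and (192,411), and the rail ends at (420,96) and (135,132). The bay nearest the robot is empty.

```bash
python3 - <<'E'
from h import *
import pickle
from scipy.optimize import least_squares
a,b=pickle.load(open("ab.pkl","rb"))
ca=lambda u:np.array([150+u[0]/3.3,10+u[1]/3.3]); cb=lambda u:np.array([220+u[0]/3.3,30+u[1]/3.3])
# rack y=-100 is the near bar
F=[((418,350),(417,373),[-.044,-.1,0]),((343,427),(307,390),[-.044,0,0]),((262,510),(192,411),[-.044,.1,0]),
 ((324,88),(420,96),[.0335,-.103,.215]),((95,262),(135,132),[.0335,.103,.215]),
 ((422,322),(423,358),[-.046,-.1,.034]),((346,405),(309,378),[-.046,0,.034]),((264,489),(193,398),[-.046,.1,.034])]
for u,v,m in F: print(m,[x.round(4) for x in [tri(*ray(a,ca(u)),*ray(b,cb(v)))[0]]])
def W(v,m):
    c,s=np.cos(v[2]),np.sin(v[2]); return [v[0]+c*m[0]-s*m[1],v[1]+s*m[0]+c*m[1],m[2]]
def res(v): return np.concatenate([np.r_[proj(a,W(v,m))-ca(u),proj(b,W(v,m))-cb(w)] for u,w,m in F])
r=least_squares(res,[.55,-.27,-np.pi/2],loss="soft_l1"); v=r.x
print("rack",v.round(4),"yaw off",np.degrees(v[2])+90); print(res(v).reshape(-1,4).round(1))
print("empty",W(v,[0,-.05,0]),"stowed",W(v,[0,.05,0]))
B=np.array([.4795,-.0145]);e=np.array(W(v,[0,-.05,0])[:2]);c,s=np.cos(v[2]),np.sin(v[2])
d=B-e; print("bundle in bay frame",c*d[0]+s*d[1],-s*d[0]+c*d[1])
E
```

```text
[-0.044, -0.1, 0] [array([ 4.532e-01, -2.118e-01,  4.000e-04])]
[-0.044, 0, 0] [array([ 0.5527, -0.2212,  0.0028])]
[-0.044, 0.1, 0] [array([ 0.6519, -0.2309,  0.0029])]
[0.0335, -0.103, 0.215] [array([ 0.4299, -0.2854,  0.2153])]
[0.0335, 0.103, 0.215] [array([ 0.6527, -0.3219,  0.2118])]
[-0.046, -0.1, 0.034] [array([ 0.4461, -0.2111,  0.0199])]
[-0.046, 0, 0.034] [array([ 0.5494, -0.2184,  0.0208])]
[-0.046, 0.1, 0.034] [array([ 0.6488, -0.2279,  0.0215])]
rack [ 0.5472 -0.2626 -1.6862] yaw off -6.613204397134979
[[ 1.5  0.1  0.5  1.3]
 [ 1.1  0.  -0.   1.9]
 [ 0.5  0.  -0.1  1.4]
 [-1.9  2.5 -3.8  1.4]
 [ 6.9 -0.3  4.6  0.5]
 [-0.   0.  -0.4 -3.4]
 [-0.8 -1.7 -0.4 -3.8]
 [-1.7 -1.7 -1.  -4. ]]
empty [np.float64(0.4974933366377827), np.float64(-0.2568233001333397), 0] stowed [np.float64(0.5968279617159147), np.float64(-0.26833990816639147), 0]
bundle in bay frame -0.23863871961176855 -0.045781038137299945
```

```bash
python3 - <<'E'
from h import *
import pickle
from scipy.optimize import least_squares
a,b=pickle.load(open("ab.pkl","rb"))
ca=lambda u:np.array([150+u[0]/3.3,10+u[1]/3.3]); cb=lambda u:np.array([220+u[0]/3.3,30+u[1]/3.3])
F=[((418,350),(417,373),[-.045,-.1,0]),((343,427),(307,390),[-.045,0,0]),((262,510),(192,411),[-.045,.1,0]),
 ((324,88),(420,96),[.0335,-.113,.215]),((95,262),(135,132),[.0335,.113,.215])]
def W(v,m):
    c,s=np.cos(v[2]),np.sin(v[2]); return [v[0]+c*m[0]-s*m[1],v[1]+s*m[0]+c*m[1],m[2]]
def res(v): return np.concatenate([np.r_[proj(a,W(v,m))-ca(u),proj(b,W(v,m))-cb(w)] for u,w,m in F]+[(np.array(W(v,[0,.05,0])[:2])-[.6015,-.2705])*400])
v=least_squares(res,[.55,-.27,-np.pi/2]).x
print("rack",v.round(4),np.degrees(v[2])+90); print(res(v)[:-2].reshape(-1,4).round(1))
e=np.array(W(v,[0,-.05,0])[:2]);print("empty",e,"stowed",W(v,[0,.05,0]))
d=e-np.array([.4795,-.0145]);c,s=np.cos(v[2]),np.sin(v[2])
print("dir",d,np.degrees(np.arctan2(d[1],d[0])),"in bay",-c*d[0]-s*d[1],s*d[0]-c*d[1])
E
```

```text
rack [ 0.5471 -0.2672 -1.6945] -7.088036049135482
[[ 0.5 -0.1 -0.1  0.8]
 [-0.2 -0.4 -0.6  1.1]
 [-1.1 -0.5 -0.8  0.4]
 [-0.5 -0.2 -0.7  0.3]
 [ 1.7  1.4  0.2 -0.1]]
empty [ 0.49744198 -0.26104691] stowed [np.float64(0.5966777561970226), np.float64(-0.27338633718853417), 0]
dir [ 0.01794198 -0.24654691] -85.837745668452 in bay -0.24244879365323455 -0.048227340886745934
```

```bash
cat >> h.py <<'E'
from scipy.spatial.transform import Rotation as Ro
BAY=np.array([.4974,-.2610]); TH=-1.6945; C,S=np.cos(TH),np.sin(TH)
def bay2w(x,y): return BAY+[C*x-S*y,S*x+C*y]
def w2bay(p): d=np.array(p[:2])-BAY; return np.array([C*d[0]+S*d[1],-S*d[0]+C*d[1]])
def Rt(lean=41,yaw=0): return Ro.from_euler("xyz",[180,lean,np.degrees(TH)+180+yaw],degrees=True)
E
python3 - <<'E'
from h import *
s=arm.sense(); print(s["position"],s["orientation"])
R0=Ro.from_euler("xyz",[180,41,90],degrees=True); p0=np.array([.535,.17,.28]); R1=Rt()
print(R1.as_matrix()[:,2], "turn",(R0.inv()*R1).as_rotvec(degrees=True))
for z in(.2,.035):
    P=np.r_[bay2w(-.32,-.048),z]; print(P,"shift",R0.inv().apply(P-p0))
    print("from new, in tool", R1.inv().apply([0,0,.035-.2]))
E
```

```text
[0.53601601 0.16909546 0.28098035] [179.87944143  40.95056862  89.8122231 ]
[-0.08095008 -0.65104572 -0.75470958] turn [4.64994852e+00 3.18258353e-15 5.34915387e+00]
[0.48925109 0.06247735 0.2       ] shift [-0.02866365 -0.04574891  0.13091797]
from new, in tool [ 1.08249740e-01 -1.83186799e-17  1.24527081e-01]
[0.48925109 0.06247735 0.035     ] shift [ 0.07958609 -0.04574891  0.25544505]
from new, in tool [ 1.08249740e-01 -1.83186799e-17  1.24527081e-01]
```

```bash
python3 -m inch '0.01 -0.006 0.032 1 0 1 0.036; 0.02 -0.012 0.064 2 0 2 0.036; 0.03 -0.018 0.096 3 0 3 0.036; 0.04 -0.024 0.128 4 0 4 0.036; 0.05 -0.03 0.16 4.65 0 5.35 0.036; 0.06 -0.036 0.192 4.65 0 5.35 0.036; 0.07 -0.041 0.224 4.65 0 5.35 0.036; 0.0796 -0.0457 0.2554 4.65 0 5.35 0.036'
python3 -m inch '0 0 0 0 0 0 0.036;0 0 0 0 0 0 0.036;0 0 0 0 0 0 0.036;0 0 0 0 0 0 0.036;0 0 0 0 0 0 0.036;0 0 0 0 0 0 0.036;0 0 0 0 0 0 0.036;0 0 0 0 0 0 0.036'
cat > look.py <<'E'
from h import *
import sys
s=arm.sense(); P=np.array(s["position"]); print("tcp",P.round(4),"bay",w2bay(P).round(4),np.round(s["orientation"],1),"F",np.round(s["contact_force"],1),"w",s["gripper_width"],"t",s["clock"])
a=viewer.get_image("scene"); b=viewer.get_image("side")
fs=[]
for p in(a,b):
    r=[(cylq["mask"].astype(float)) for cylq in viewer.regions_of("bundle",p)[:3] if cylq["p"]>.3]
    for m in r:
        x,c=fit([(p,m)],[float(v) for v in (P[:2]+.09*np.array([C,S]))]); print(p["shot"],x,"bay",w2bay(x).round(4),c)
if len(sys.argv)>1:
    A=np.hstack([a["color"][10:190,150:390],b["color"][30:210,220:420]])[:,:,::-1]
    cv2.imwrite("pics/%s.png"%sys.argv[1],cv2.resize(A,None,fx=1.8,fy=1.8,interpolation=cv2.INTER_CUBIC))
E
python3 look.py l1
```

```text
clock: 2.58
position: [0.4904, 0.0605, 0.0347]
orientation: [179.8, 40.9, 82.6]
contact_force: [-0.2, -0.5, 0.2]
gripper_width: 0.0363
gripper_force: 0.0
clock: 3.25
position: [0.4896, 0.0629, 0.0358]
orientation: [180.0, 41.0, 82.9]
contact_force: [0.1, 0.1, 0.0]
gripper_width: 0.0358
gripper_force: 0.0
tcp [0.4896 0.0629 0.0358] bay [-0.3205 -0.0477] [180.   41.   82.9] F [0.1 0.1 0. ] w 0.03576833775894996 t 3.25
7 [ 0.4796 -0.0152] bay [-0.2417 -0.048 ] 0.081
8 [ 0.4753 -0.0208] bay [-0.2356 -0.0516] 0.146
```

View pics/l1.png

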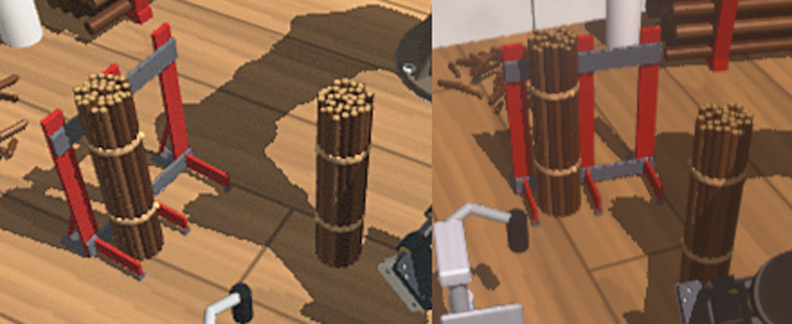

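The picture shows the hand low and square behind the bundle, with the rack and stowed bundle untouched. Now the gentle approach to contact.

```bash
python3 -m inch '-0.006 0 0.0052 0 0 0 0.036; -0.0121 0 0.0105 0 0 0 0.036; -0.0166 0 0.0144 0 0 0 0.036; -0.0204 0 0.0177 0 0 0 0.036; -0.0234 0 0.0203 0 0 0 0.036; -0.0257 0 0.0223 0 0 0 0.036; -0.0279 0 0.0243 0 0 0 0.036; -0.0302 0 0.0262 0 0 0 0.036'; python3 look.py
```

```text
clock: 4.12
position: [0.4844, 0.0227, 0.0355]
orientation: [180.0, 41.0, 82.9]
contact_force: [-0.8, -0.1, -0.3]
gripper_width: 0.0362
gripper_force: 0.0
tcp [0.4844 0.0227 0.0355] bay [-0.28   -0.0479] [180.   41.   82.9] F [-0.8 -0.1 -0.3] w 0.036249689826296366 t 4.1167
9 [ 0.4803 -0.0149] bay [-0.2421 -0.0473] 0.068
10 [ 0.4625 -0.0403] bay [-0.2147 -0.0619] 0.264
```

```bash
python3 -m inch '-0.0023 0 0.002 0 0 0 0.036; -0.0045 0 0.0039 0 0 0 0.036; -0.0068 0 0.0059 0 0 0 0.036; -0.0091 0.001 0.0079 0 0 0 0.036; -0.0113 0.002 0.0098 0 0 0 0.036; -0.0136 0.003 0.0118 0 0 0 0.036; -0.0159 0.004 0.0138 0 0 0 0.036; -0.0181 0.005 0.0157 0 0 0 0.036'; python3 look.py
```

```text
clock: 4.98
position: [0.4864, -0.0011, 0.0353]
orientation: [-180.0, 40.9, 82.9]
contact_force: [-1.7, 4.6, 1.6]
gripper_width: 0.0358
gripper_force: 2.1
tcp [ 0.4864 -0.0011  0.0353] bay [-0.2566 -0.043 ] [-180.    40.9   82.9] F [-1.7  4.6  1.6] w 0.03576859454803886 t 4.9833
11 [ 0.4838 -0.021 ] bay [-0.2365 -0.0431] 0.089
12 [ 0.4781 -0.0261] bay [-0.2307 -0.0481] 0.291
```

```bash
python3 - <<'E'
from h import *
a=viewer.get_image("scene"); b=viewer.get_image("side")
o=[]
for p,(r,c) in((a,(40,230)),(b,(60,310))):
    im=np.ascontiguousarray(p["color"][:,:,::-1])
    m=viewer.regions_of("bundle",p)[0]["mask"].astype(np.uint8)
    im=cv2.resize(im[r:r+150,c:c+130],None,fx=3,fy=3,interpolation=cv2.INTER_CUBIC)
    mm=cv2.resize(m[r:r+150,c:c+130],None,fx=3,fy=3,interpolation=cv2.INTER_NEAREST)
    cv2.drawContours(im,cv2.findContours(mm,0,2)[0],-1,(0,255,0),1)
    for x,col in((-.2365,(255,0,0)),(-.219,(0,255,255))):
        w=bay2w(x,-.043)
        t=np.linspace(0,6.283,60)
        for z in(0,.28):
            q=np.array([(proj(p,[w[0]+.0335*np.cos(k),w[1]+.0335*np.sin(k),z])-[c,r])*3 for k in t]).astype(int); cv2.polylines(im,[q],True,col,1)
    o.append(im)
cv2.imwrite("pics/l2.png",np.hstack(o))
E
```

```text
(no output)
```

View pics/l2.png

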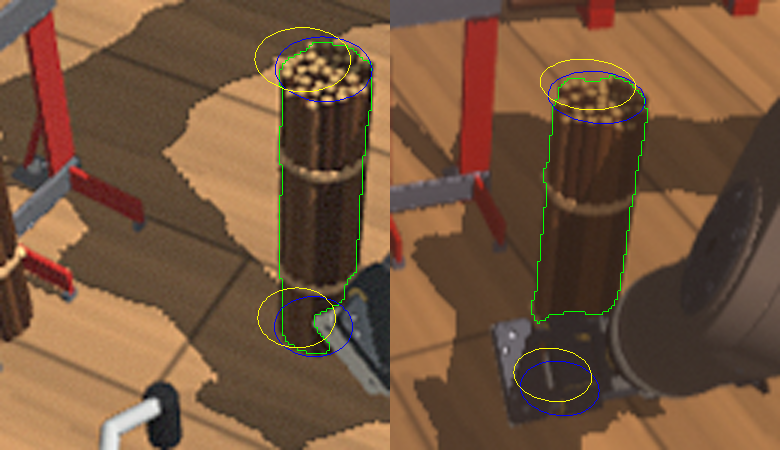

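Blue outlines (bay x = -0.2365) fit the bundle in both views: its top is at (322,70) in the left crop and (600,97) in the right. It stands upright with the fingertips against its foot, below the lower tie. I'll keep pushing with a sideways component.

```bash
python3 -m inch '-0.003 0.0012 0.0026 0 0 0 0.036; -0.006 0.0024 0.0052 0 0 0 0.036; -0.0091 0.0036 0.0079 0 0 0 0.036; -0.0121 0.0048 0.0105 0 0 0 0.036; -0.0151 0.006 0.0131 0 0 0 0.036; -0.0181 0.0072 0.0157 0 0 0 0.036; -0.0211 0.0084 0.0183 0 0 0 0.036; -0.0242 0.0096 0.021 0 0 0 0.036'; python3 look.py
```

```text
clock: 6.05
position: [0.4923, -0.0348, 0.0355]
orientation: [180.0, 41.0, 82.9]
contact_force: [-0.5, 5.4, 0.2]
gripper_width: 0.0358
gripper_force: 2.0
tcp [ 0.4923 -0.0348  0.0355] bay [-0.2238 -0.033 ] [180.   41.   82.9] F [-0.5  5.4  0.2] w 0.03580107803316895 t 6.05
15 [ 0.4909 -0.0535] bay [-0.2051 -0.0321] 0.11
16 [ 0.4671 -0.0943] bay [-0.1617 -0.0506] 0.32
```

```bash
python3 -m inch '-0.0034 0.0014 0.0029 0 0 0 0.036; -0.007 0.0028 0.0061 0 0 0 0.036; -0.0108 0.0042 0.0094 0 0 0 0.036; -0.0146 0.0056 0.0127 0 0 0 0.036; -0.0184 0.007 0.016 0 0 0 0.036; -0.0221 0.0084 0.0192 0 0 0 0.036; -0.0257 0.0098 0.0223 0 0 0 0.036; -0.0287 0.0112 0.0249 0 0 0 0.036'; python3 look.py
python3 -m inch '-0.0034 0.0014 0.0029 0 0 0 0.036; -0.007 0.0028 0.0061 0 0 0 0.036; -0.0108 0.0042 0.0094 0 0 0 0.036; -0.0146 0.0056 0.0127 0 0 0 0.036; -0.0184 0.007 0.016 0 0 0 0.036; -0.0221 0.0084 0.0192 0 0 0 0.036; -0.0257 0.0098 0.0223 0 0 0 0.036; -0.0287 0.0112 0.0249 0 0 0 0.036'; python3 look.py l3
```

```text
clock: 6.92
position: [0.4983, -0.0744, 0.0357]
orientation: [-180.0, 41.0, 82.9]
contact_force: [-0.4, 4.8, 1.3]
gripper_width: 0.0357
gripper_force: 2.1
tcp [ 0.4983 -0.0744  0.0357] bay [-0.1853 -0.0221] [-180.    41.    82.9] F [-0.4  4.8  1.3] w 0.035663321205267016 t 6.9167
17 [ 0.4971 -0.0934] bay [-0.1663 -0.021 ] 0.13
18 [ 0.4845 -0.1161] bay [-0.1422 -0.0307] 0.332
clock: 7.78
position: [0.5048, -0.1135, 0.0357]
orientation: [180.0, 41.0, 82.9]
contact_force: [-0.7, 3.8, 1.2]
gripper_width: 0.036
gripper_force: 2.1
tcp [ 0.5048 -0.1135  0.0357] bay [-0.1473 -0.0109] [180.   41.   82.9] F [-0.7  3.8  1.2] w 0.03600785870873969 t 7.7833
19 [ 0.5039 -0.1321] bay [-0.1287 -0.0095] 0.159
20 [ 0.5021 -0.1339] bay [-0.1267 -0.011 ] 0.329
```

View pics/l3.png

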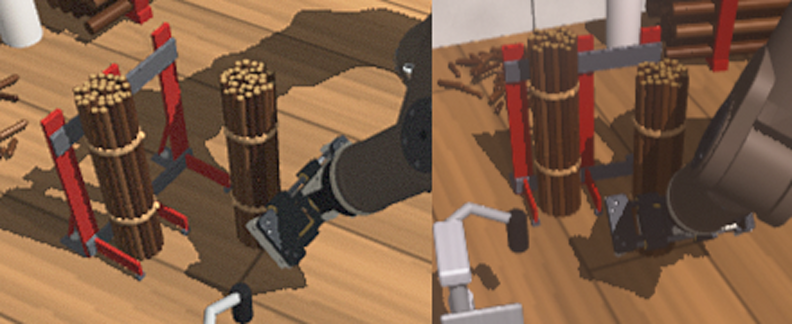

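The picture shows the bundle upright, midway to the near bay's mouth, with the left crop's base at (255,245) and the bay mouth between (185,228) and (228,185). The gripper's body is wide and would come close to the stowed bundle at the end. So I'll back off, lean the hand further, narrow the fingers and measure.

```bash
python3 -m inch '0.0045 0 -0.0039 0 0 0 0.036; 0.0105 0 -0.0091 0 0 0 0.036; 0.0181 0 -0.0157 0 0 0 0.036; 0.0272 0 -0.0236 0 0 0 0.036; 0.0362 0 -0.0315 0 -4 0 0.024; 0.0453 0 -0.0394 0 -9 0 0.024; 0.0528 0 -0.0459 0 -14 0 0.024; 0.0528 0 -0.0459 0 -14 0 0.024'
python3 -m inch '0 0 0 0 0 0 0.024;0 0 0 0 0 0 0.024;0 0 0 0 0 0 0.024;0 0 0 0 0 0 0.024;0 0 0 0 0 0 0.024;0 0 0 0 0 0 0.024;0 0 0 0 0 0 0.024;0 0 0 0 0 0 0.024'; python3 look.py l4
python3 - <<'E'
from h import *
p=viewer.get_image("wrist"); print({k:v for k,v in p.items() if k!="color"})
cv2.imwrite("pics/w1.png",p["color"][:,:,::-1])
E
```

```text
clock: 8.65
position: [0.5135, -0.0359, 0.0314]
orientation: [-179.5, 55.1, 83.8]
contact_force: [-0.1, 0.9, -1.3]
gripper_width: 0.024
gripper_force: 0.0
clock: 9.32
position: [0.5134, -0.0435, 0.0358]
orientation: [180.0, 55.0, 82.8]
contact_force: [-0.3, -0.3, -0.2]
gripper_width: 0.0239
gripper_force: 0.0
tcp [ 0.5134 -0.0435  0.0358] bay [-0.2178 -0.0109] [180.   55.   82.8] F [-0.3 -0.3 -0.2] w 0.023942523123504936 t 9.3167
21 [ 0.5056 -0.1303] bay [-0.1307 -0.008 ] 0.04
22 [ 0.502  -0.1326] bay [-0.128  -0.0113] 0.059
{'fov_y': 65.86957400356188, 'cx': 320.91626539193544, 'cy': 198.71850947113458, 'T_tool_cam': array([[-5.10443025e-04,  9.53726868e-01,  3.00673911e-01,
         8.25505374e-02],
       [ 9.99999558e-01,  2.49355453e-04,  9.06715859e-04,
        -2.62169925e-04],
       [ 7.89784597e-04,  3.00674241e-01, -9.53726573e-01,
        -1.84128763e-01],
       [ 0.00000000e+00,  0.00000000e+00,  0.00000000e+00,
         1.00000000e+00]]), 'shot': 23}
```

View pics/w1.png

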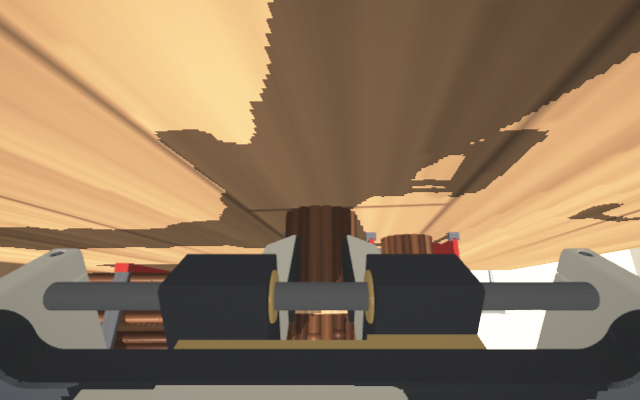

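The wrist view shows the bundle centred between the fingertips at (320,250), with nothing in the way. The stowed bundle stands off to the right, at (408,245). Re-approaching and pushing on.

```bash
python3 -m inch '-0.0046 0.0002 0.0066 0 0 0 0.024; -0.0092 0.0004 0.0131 0 0 0 0.024; -0.0138 0.0006 0.0197 0 0 0 0.024; -0.0184 0.0008 0.0262 0 0 0 0.024; -0.023 0.001 0.0328 0 0 0 0.024; -0.027 0.0012 0.0385 0 0 0 0.024; -0.0304 0.0014 0.0434 0 0 0 0.024; -0.0327 0.0015 0.0467 0 0 0 0.024'
python3 -m inch '-0.0017 0 0.0025 0 0 0 0.024; -0.0034 0.0004 0.0049 0 0 0 0.024; -0.0052 0.0008 0.0074 0 0 0 0.024; -0.0075 0.0014 0.0107 0 0 0 0.024; -0.0098 0.002 0.0139 0 0 0 0.024; -0.0121 0.0028 0.0172 0 0 0 0.024; -0.0143 0.0036 0.0205 0 0 0 0.024; -0.0166 0.0044 0.0237 0 0 0 0.024'; python3 look.py
```

```text
clock: 10.23
position: [0.5076, -0.1012, 0.0358]
orientation: [180.0, 55.0, 82.9]
contact_force: [-0.7, 0.3, 0.1]
gripper_width: 0.024
gripper_force: 0.0
clock: 10.9
position: [0.5088, -0.1292, 0.0355]
orientation: [180.0, 55.0, 82.9]
contact_force: [-0.9, 4.3, 1.1]
gripper_width: 0.0242
gripper_force: 2.0
tcp [ 0.5088 -0.1292  0.0355] bay [-0.1322 -0.0049] [180.   55.   82.9] F [-0.9  4.3  1.1] w 0.02416525209751961 t 10.9
24 [ 0.5057 -0.1448] bay [-0.1163 -0.0061] 0.091
24 [ 0.4977 -0.2185] bay [-0.0422 -0.0049] 1.0
25 [ 0.5016 -0.1502] bay [-0.1105 -0.0095] 0.206
```

```bash
python3 -m inch '-0.0023 0.0008 0.0033 0 0 0 0.024; -0.005 0.0016 0.0072 0 0 0 0.024; -0.0079 0.0024 0.0112 0 0 0 0.024; -0.0108 0.0032 0.0154 0 0 0 0.024; -0.0136 0.004 0.0195 0 0 0 0.024; -0.0165 0.0048 0.0236 0 0 0 0.024; -0.0192 0.0054 0.0274 0 0 0 0.024; -0.0215 0.006 0.0307 0 0 0 0.024'; python3 look.py l5
```

```text
clock: 11.77
position: [0.51, -0.1679, 0.0357]
orientation: [180.0, 55.0, 82.9]
contact_force: [0.7, 3.7, 1.3]
gripper_width: 0.024
gripper_force: 1.8
tcp [ 0.51   -0.1679  0.0357] bay [-0.0939  0.001 ] [180.   55.   82.9] F [0.7 3.7 1.3] w 0.02403308530723326 t 11.7667
26 [ 0.5095 -0.1825] bay [-0.0794  0.0023] 0.147
26 [ 0.5113 -0.2641] bay [0.0014 0.0142] 0.692
27 [ 0.5055 -0.1911] bay [-0.0704 -0.0006] 0.22
```

View pics/l5.png

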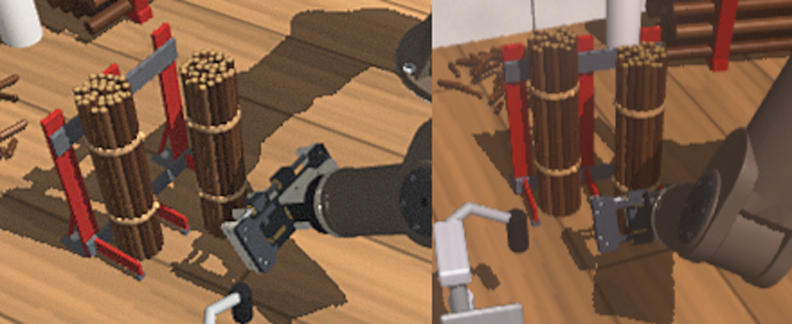

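The bundle is upright, at crop (215,150), and lined up with the near bay's mouth. The hand is well short of the stowed bundle. Pushing straight in now.

```bash
python3 -m inch '-0.0023 0 0.0033 0 0 0 0.024; -0.005 0 0.0072 0 0 0 0.024; -0.0079 0 0.0112 0 0 0 0.024; -0.0108 0 0.0154 0 0 0 0.024; -0.0136 0 0.0195 0 0 0 0.024; -0.0165 0 0.0236 0 0 0 0.024; -0.0192 0 0.0274 0 0 0 0.024; -0.0215 0 0.0307 0 0 0 0.024'; python3 look.py l6
```

```text
clock: 12.63
position: [0.5052, -0.2051, 0.0357]
orientation: [180.0, 55.0, 82.9]
contact_force: [-0.2, 4.2, 1.0]
gripper_width: 0.0243
gripper_force: 1.9
tcp [ 0.5052 -0.2051  0.0357] bay [-0.0564  0.0008] [180.   55.   82.9] F [-0.2  4.2  1. ] w 0.024274198994823054 t 12.6333
28 [ 0.5037 -0.2212] bay [-0.0403  0.0013] 0.148
29 [ 0.5019 -0.225 ] bay [-0.0363  0.    ] 0.214
```

View pics/l6.png

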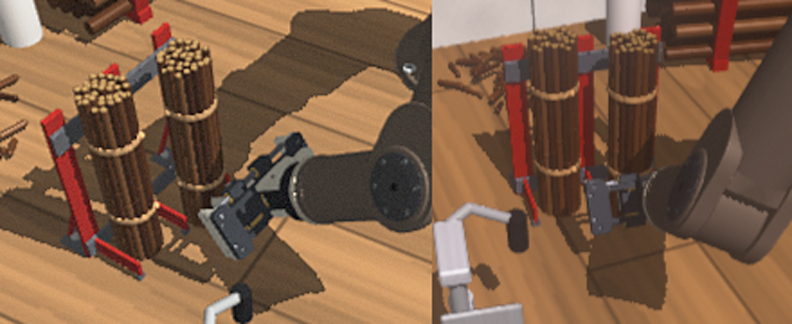

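The bundle is inside the bay's bars, upright, with its top at (185,55), and the hand has not reached the stowed bundle. Continuing in smaller steps and watching the force.

```bash
python3 -m inch '-0.0017 0 0.0025 0 0 0 0.024; -0.0034 0 0.0049 0 0 0 0.024; -0.0052 0 0.0074 0 0 0 0.024; -0.0069 0 0.0098 0 0 0 0.024; -0.0086 0 0.0123 0 0 0 0.024; -0.0103 0 0.0147 0 0 0 0.024; -0.012 0 0.0172 0 0 0 0.024; -0.0137 0 0.0196 0 0 0 0.024'; python3 look.py l7
python3 - <<'E'
from h import *
for n in("scene","side"):
    p=viewer.get_image(n); print([fit([(p,viewer.regions_of("stowed_bundle",p)[0]["mask"].astype(float))],[.6,-.27])])
E
```

```text
clock: 13.5
position: [0.5024, -0.2285, 0.0356]
orientation: [180.0, 55.0, 82.9]
contact_force: [0.2, 4.2, 0.4]
gripper_width: 0.0239
gripper_force: 1.9
tcp [ 0.5024 -0.2285  0.0356] bay [-0.0329  0.0009] [180.   55.   82.9] F [0.2 4.2 0.4] w 0.023885638962143255 t 13.5
30 [ 0.4897 -0.2539] bay [-0.0061 -0.0085] 0.157
30 [ 0.4913 -0.3178] bay [0.0571 0.001 ] 1.0
31 [ 0.4969 -0.2515] bay [-0.0094 -0.0017] 0.235
[(array([ 0.6029, -0.2688]), np.float64(0.056))]
[(array([ 0.6 , -0.27]), np.float64(1.0))]
```

View pics/l7.png

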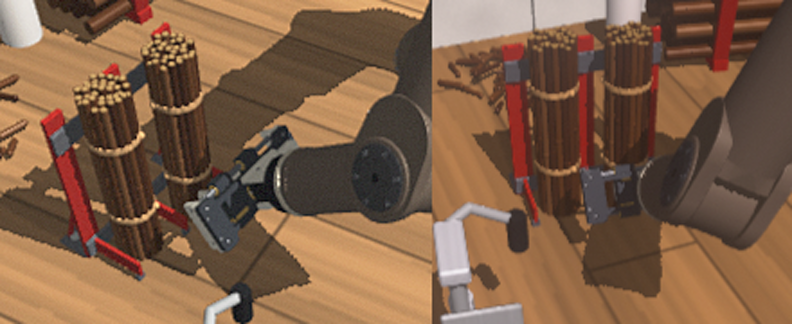

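The bundle is almost home, about 13 mm short. The stowed bundle has not moved, and a gap remains between it and the gripper plate at (205,225). Going on in 1–2 mm steps.

```bash
python3 -m inch '-0.0009 0 0.0012 0 0 0 0.024; -0.0017 0 0.0025 0 0 0 0.024; -0.0026 0 0.0037 0 0 0 0.024; -0.0034 0 0.0049 0 0 0 0.024; -0.0043 0 0.0061 0 0 0 0.024; -0.0049 0 0.007 0 0 0 0.024; -0.0055 0 0.0078 0 0 0 0.024; -0.0057 0 0.0082 0 0 0 0.024'
python3 -m inch '-0.0006 0 0.0008 0 0 0 0.024; -0.0006 0 0.0008 0 0 0 0.024; -0.0011 0 0.0016 0 0 0 0.024; -0.0011 0 0.0016 0 0 0 0.024; -0.0014 0 0.002 0 0 0 0.024; -0.0014 0 0.002 0 0 0 0.024; -0.0017 0 0.0025 0 0 0 0.024; -0.0017 0 0.0025 0 0 0 0.024'; python3 look.py
```

```text
clock: 14.57
position: [0.5012, -0.2383, 0.0356]
orientation: [180.0, 55.0, 82.9]
contact_force: [0.2, 4.6, 1.7]
gripper_width: 0.0241
gripper_force: 1.9
clock: 15.23
position: [0.5008, -0.2412, 0.0356]
orientation: [180.0, 55.0, 82.9]
contact_force: [0.7, 4.1, 1.5]
gripper_width: 0.0238
gripper_force: 1.9
tcp [ 0.5008 -0.2412  0.0356] bay [-0.0201  0.0009] [180.   55.   82.9] F [0.7 4.1 1.5] w 0.02381129062682286 t 15.2333
34 [ 0.5005 -0.2568] bay [-0.0046  0.0026] 0.13
35 [ 0.4974 -0.2613] bay [0.0003 0.    ] 0.236
```

```bash
python3 -m inch '-0.0003 0 0.0004 0 0 0 0.024; -0.0006 0 0.0008 0 0 0 0.024; -0.0009 0 0.0012 0 0 0 0.024; -0.0011 0 0.0016 0 0 0 0.024; -0.0011 0 0.0016 0 0 0 0.024; -0.0014 0 0.002 0 0 0 0.024; -0.0014 0 0.002 0 0 0 0.024; -0.0014 0 0.002 0 0 0 0.024'
```

```text
clock: 16.1
position: [0.5005, -0.2435, 0.0355]
orientation: [180.0, 55.0, 82.9]
contact_force: [0.3, 3.9, 1.0]
gripper_width: 0.024
gripper_force: 1.9
```

```bash
python3 look.py
```

```text
tcp [ 0.5005 -0.2435  0.0355] bay [-0.0177  0.0009] [180.   55.   82.9] F [0.3 3.9 1. ] w 0.024044950064333832 t 16.1
36 [ 0.4926 -0.2647] bay [ 0.0043 -0.0043] 0.155
37 [ 0.4953 -0.2679] bay [ 0.0071 -0.0012] 0.235
```

```bash
python3 -m inch '-0.0003 0 0.0004 0 0 0 0.024; -0.0006 0 0.0008 0 0 0 0.024; -0.0006 0 0.0008 0 0 0 0.024; -0.0009 0 0.0012 0 0 0 0.024; -0.0009 0 0.0012 0 0 0 0.024; -0.0011 0 0.0016 0 0 0 0.024; -0.0011 0 0.0016 0 0 0 0.024; -0.0011 0 0.0016 0 0 0 0.024'
```

```text
clock: 16.97
position: [0.5003, -0.2455, 0.0355]
orientation: [180.0, 55.0, 82.9]
contact_force: [-0.1, 4.3, 0.8]
gripper_width: 0.0235
gripper_force: 1.9
```

```bash
python3 -m inch '-0.0003 0 0.0004 0 0 0 0.024; -0.0006 0 0.0008 0 0 0 0.024; -0.0006 0 0.0008 0 0 0 0.024; -0.0009 0 0.0012 0 0 0 0.024; -0.0009 0 0.0012 0 0 0 0.024; -0.0011 0 0.0016 0 0 0 0.024; -0.0011 0 0.0016 0 0 0 0.024; -0.0011 0 0.0016 0 0 0 0.024'; python3 look.py l8
```

```text
clock: 17.63
position: [0.5004, -0.2464, 0.0353]
orientation: [180.0, 54.9, 83.0]
contact_force: [0.4, 9.6, 4.2]
gripper_width: 0.0239
gripper_force: 4.4
tcp [ 0.5004 -0.2464  0.0353] bay [-0.0148  0.0012] [180.   54.9  83. ] F [0.4 9.6 4.2] w 0.02391903972982515 t 17.6333
38 [ 0.4984 -0.2622] bay [0.0011 0.0011] 0.138
38 [ 0.6024 -0.2697] bay [-0.0043  0.1053] 0.057
39 [ 0.4952 -0.2693] bay [ 0.0085 -0.0012] 0.227
```

View pics/l8.png

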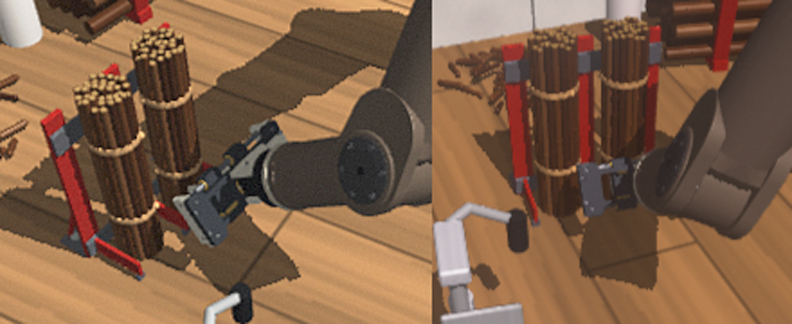

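The force doubled, on the finger pads as well, so the bundle is against the rail. It is upright at (165,110), beside the undisturbed stowed bundle. Backing straight out.

```bash
python3 -m inch '0.0011 0 -0.0016 0 0 0 0.024; 0.0029 0 -0.0041 0 0 0 0.024; 0.0057 0 -0.0082 0 0 0 0.024; 0.0115 0 -0.0164 0 0 0 0.024; 0.0201 0 -0.0287 0 0 0 0.024; 0.0316 0 -0.045 0 0 0 0.024; 0.0459 0 -0.0655 0 0 0 0.024; 0.0603 0 -0.086 0 0 0 0.024'
python3 -m inch '0.005 0 -0.02 0 0 0 0.024; 0.005 0 -0.045 0 0 0 0.024; 0.005 0 -0.07 0 0 0 0.024; 0.005 0 -0.09 0 0 0 0.024; 0.005 0 -0.1 0 0 0 0.024; 0.005 0 -0.1 0 0 0 0.024; 0.005 0 -0.1 0 0 0 0.024; 0.005 0 -0.1 0 0 0 0.024'
python3 look.py
python3 - <<'E'
from h import *
for n in("scene","side"):
    p=viewer.get_image(n); print([(r["p"],fit([(p,r["mask"].astype(float))],[.6,-.27])) for r in viewer.regions_of("stowed_bundle",p)[:2]])
    for q in("secateurs","twine_spool"): print(q,[onz(p,r["location"]).round(3) for r in viewer.regions_of(q,p)[:1]])
E
```

```text
clock: 18.5
position: [0.5129, -0.141, 0.0354]
orientation: [-180.0, 55.0, 82.9]
contact_force: [0.6, -0.1, -0.5]
gripper_width: 0.0239
gripper_force: 0.0
clock: 19.17
position: [0.5228, -0.0601, 0.0884]
orientation: [-179.9, 55.1, 82.9]
contact_force: [-0.1, -0.9, -0.4]
gripper_width: 0.0244
gripper_force: 0.0
tcp [ 0.5228 -0.0601  0.0884] bay [-0.2025  0.0004] [-179.9   55.1   82.9] F [-0.1 -0.9 -0.4] w 0.024407179868200846 t 19.1667
40 [ 0.5011 -0.2598] bay [-0.0016  0.0035] 0.067
41 [ 0.4961 -0.2665] bay [ 0.0056 -0.0006] 0.06
[]
secateurs [array([0.657, 0.286, 0.   ])]
twine_spool [array([0.468, 0.386, 0.   ])]
[(0.9, (array([ 0.5986, -0.2747]), np.float64(0.075)))]
secateurs [array([ 0.651,  0.297, -0.   ])]
twine_spool [array([0.475, 0.377, 0.   ])]
```

```bash
python3 -c "
from cell import ticket
print(ticket.close_job())"
```

```text
the job is handed in; nothing more can be done
None
```

I pushed the bundle upright into the empty bay until the force rose against the back rail, then backed the hand clear and handed the job in. The last pictures put the bundle about 2 mm from its target, and the stowed bundle, secateurs and spool measured where they began; hand-in returned no verdict.

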